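# Book an instrument carton into the receiving bay

## Task

Swing the gate arm of the roller lane right back so that it lies alongside the lane, then push the instrument carton gently along the rollers until it is fully home against the end stop of the bay, and swing the gate fully closed across the lane behind it. The instrument inside is delicate: keep the carton upright and down on the rollers and never press hard on it. Leave the other things on the bench where they are.

Things in the scene. Friction and masses are not known exactly. Their poses are not given: they have to be found in the camera images.
- lane: low fixed roller lane. Origin on the bench under its middle; y runs along the lane, away from the bay, x across it, away from the robot. Two aluminium rails 708 long, tops at 80 above the bench, inner faces 132 apart; free-turning steel rollers (diameter 24, pitch 32.5), tops at 60. The bay is the -y end: walls 116 apart inside, tops at 104, flared mouth, sprung end stop
- bay_stop (a point): point on the rubber face of the bay's sprung end stop at rest, on the lane's centre line at roller-top height; fixed to the lane, 330 from its origin towards -y; axes as the lane's. The pad (104 wide, its top 116 above the bench) yields up to 15 under a push of about 7 N. The carton is home when it touches the pad: its origin 65 from this point along +y
- gate (a joint): angle of the gate arm on its upright pivot: 0 = closed, straight across the lane at the bay mouth (along the lane's +x), its centre line 152 from the end-stop face; grows as it swings upstream (to the lane's +y); 1.57 = alongside the near rail, 1.65 = end of travel. Steel arm 12 thick, 14 high, centred 100 above the bench; stays where it is left
- gate_pivot (a point): the gate's pivot axis, at the arm's height (100 above the bench): 85 to the robot's side of the lane's centre line and 178 from the lane's origin towards -y
- gate_pin (a point): grip point on the upright black pin at the free end of the gate arm, 165 from the pivot axis, 140 above the bench; the pin is round, 14 diameter, its top 156 above the bench, and the arm's top is 107 above the bench
- carton: closed cardboard carton with a paper tape strip, lying on the rollers on the upstream part of the lane: 100 across (its x), 130 along the lane (its y), 90 high, about 0.6 kg; origin at the centre of its underside
- tall_box: another cardboard box, not for the lane, 80 x 90 x 130 tall, standing on the bench just beyond the lane; origin at the centre of its underside; leave alone
- jar: clear jar with steel lid, 52 diameter, 65 tall, beside the lane near the gate; origin at the centre of its underside; leave alone
- tape: grey roll of tape lying flat, 100 outer diameter, 24 high, between robot and lane; origin at the centre of its underside; leave alone
- can: can with paper label, 66 diameter, 100 tall, standing just beyond the lane; origin at the centre of its underside; leave alone
- wrench: steel wrench about 190 long lying flat on the bench between robot and lane; origin near its middle, on the bench; leave alone
- spool: wooden spool 70 diameter, 58 tall, standing between robot and lane; origin at the centre of its underside; leave alone

How it is judged (in metres and radians):
On the way, in this order (a step that is already met when the one before it is completed fails the run):
1. the gate arm is swung back alongside the lane (value of joint gate above 1.4 rad), for 0.2 s.
2. the carton is home against the end stop of the bay while the gate is still open (y of carton in the frame of bay_stop between 0.045 and 0.077 m and x of carton in the frame of bay_stop between -0.015 and 0.015 m and z of carton in the frame of bay_stop between -0.006 and 0.006 m and angle between the y axis of carton and the y axis of lane, either way round below 0.12 rad and angle between carton's own z axis and vertical below 0.08 rad and value of joint gate above 1 rad), for 0.2 s.
At the end, for the whole second after the job is handed in: The carton lies at rest and upright on the rollers in the bay, within 12 mm of the end stop, within 15 mm of the centre line and within 0.12 rad of square to the lane, and the gate is closed behind it (within 0.1 rad) (y of carton in the frame of bay_stop between 0.045 and 0.077 m and x of carton in the frame of bay_stop between -0.015 and 0.015 m and z of carton in the frame of bay_stop between -0.006 and 0.006 m and angle between the y axis of carton and the y axis of lane, either way round below 0.12 rad and angle between carton's own z axis and vertical below 0.08 rad and value of joint gate below 0.1 rad and linear speed of carton below 0.02 m/s); the robot touches nothing.
It fails at once if the carton is pressed with more than 15 N by the robot or by the gate (contact force between any of the fingers, the arm, gate and carton above 15 N).
It fails at once if the carton is tipped by more than 0.2 rad or lifted more than 20 mm off the rollers (angle between carton's own z axis and vertical above 0.2 rad or z of carton in the frame of bay_stop above 0.02 m).
It fails at once if another thing on the bench is moved by more than 30 mm or knocked over (distance of any of tall_box, jar, tape, can, wrench, spool from where it was at the start of the episode above 0.03 m or angle between any of tall_box, jar, tape, can, wrench, spool's own z axis and vertical above 0.5 rad).
It also fails if it takes over 72 s, if anything falls off the work surface, if the arm or the gripper's body presses on something with over 40 N, if the wrist force passes 120 N, or if a joint passes its speed limit or range.

## Robot

A 6-joint arm with a two-finger parallel gripper is mounted at the origin on the work surface. World frame = base frame: x ahead of the robot, y to its left, z up, the work surface at z = 0. Lengths are in m, angles in degrees, forces in N, time in s.
With the tool pointing down it reaches from about 0.375 to 0.9 m from the base axis. Payload 3.1 kg.
Tool frame: the origin (TCP) lies between the finger pads; the fingertips stand 11 mm ahead of it and the grasp point (between the pads) lies 8 mm behind it; z points along the fingers, y is the line along which they close (so a half turn about z gives the same grasp; the last joint's range is limited). The gripper opens to 87 mm and grips with 3 to 60 N. Pads are 19 mm wide; open, the fingers measure 117 mm over their backs; the gripper's body (75 mm by 190 mm) begins 51 mm behind the grasp point.
Start: joints at [63.398, 30.224, 82.088, -0, 67.689, -10.227], TCP at [0.176, 0.6, 0.234] pointing down, gripper open.
Joint ranges: [-176.69, 176.69], [-43.24, 126.21], [12.49, 139.97], [-82, 262], [0, 151.66], [-163.58, 163.58]. Speed limits (degrees/s): [159.86, 159.86, 180, 180, 180, 180].

## Interface

Orientations are given as a 3x3 rotation matrix whose columns are the frame's x, y, z axes.
In Python, from rig import bot, viewer, workorder, models gives the robot as it stands.
- The arm moves only by the shell command python3 -m jog 'ROWS'. ROWS is JSON, a list of rows, each a list of 7 numbers: the opening, from 0 (shut) to 1 (fully open), then the shift along the tool's x, y, z in m, then the turn, a rotation vector about the tool's x, y, z in degrees. In form: [[claw, x, y, z, ax, ay, az], ...]. A call has 1 to 20 rows; each row is the pose to reach, as a shift and turn from the pose commanded when the call began, along the tool's axes at that moment; what a row does not reach only later rows make up. A row lasts 1/8 s, in which the tool goes at most 62.5 mm and 10.7 degrees, less where a joint would pass 70% of its speed; a pose out of reach is approached as far as the arm can. A call with a gripper value outside its range is refused whole. The fingers move at their own pace and stop on an object; the grip force is fixed at half the most. Time passes only in rows, so rows that repeat a pose let the fingers close. It gives the time, the measured TCP pose, the force, the opening and the grip force at its end, in the units of the state.
- bot.read_state(): the state, without advancing time (a new reading comes with each control period).
- viewer.capture(name): name is "side" or "top"; returns (picture, depth): 384x512x3 uint8, blue, green, red; 384x512 float32, m along the optical axis (not along the pixel's ray), 0 where there is no reading.
- viewer.camera_info(name): a dict with "fx", "fy", "cx", "cy" (pixels), "world_to_cam" (4x4, takes a point from world to camera coordinates). Camera axes: x right, y down, z forward; pixel columns grow to the right and rows downward; lengths in m; the calibration is good to about 2 mm. A picture is of the moment at which its call begins. camera_info takes no time and is no camera call.
- workorder.hand_in(): hands the job in; it is judged then, once.
Trained networks look in the newest picture that a camera, given by its name, has taken for a name from the list of things; names that differ only in an ending like _2 or _b are one class to them, and where a whole thing is asked for, a point or a joint stands for the part that bears it (a point fixed in the world has none). Each returns a list of dicts, best first, with "p" (0 to 1); they miss things now and then, are a little off and sometimes report something else, mostly with a low value. They report only what shows in the picture. A call takes as long as a camera call.
- models.outline_of(camera, thing): "mask" (384x512 bool, what is visible of it).
- models.tip_of(camera, thing): "xyz" ([x, y, z] in m, in world coordinates, good to about 4 mm: a listed point, or the origin of a listed thing).
The state is a dict: "time_s": time; "joint_positions": joint angles; "qvel": joint speeds; "tau": joint torques, N m; "position": TCP position; "tcp_rot": TCP orientation; "force": force on the tool from outside, world axes, zero at the start; "moment": the same for the moment, N m; "opening": opening from 0.0 (shut) to 1.0 (fully open); "grasp_force": force on a finger pad.
Only numpy, scipy, OpenCV 4.12 (cv2) and the standard library are available. Lean on these libraries where they do the work, as an engineer would, in place of code of your own. Each camera call takes 0.05 s, during which the arm holds its last target. There are 200 camera calls.

## Working session

There is one attempt and no reset: what is moved stays moved. The work goes in short steps, Python scripts to look and compute and a shell command to move; the robot and the scene stay as the last step left them, time stands still between calls to the robot, and variables do not carry over. Pictures are saved under pics/ and viewed, at most 10 in all, crops included, and the job is handed in when it is done.

```bash
ls; mkdir -p pics; python3 - <<'E'
from rig import bot,viewer,workorder,models
import cv2,numpy as np
s=bot.read_state();print(s['time_s'],s['position'],np.round(s['tcp_rot'],3),s['force'])
for c in ('side','top'):
    im,d=viewer.capture(c);cv2.imwrite(f'pics/{c}0.png',im)
    for t in ('lane','bay_stop','gate_pivot','gate_pin','carton','tall_box','jar','tape','can','wrench','spool'):
        r=models.tip_of(c,t);print(c,t,[(round(float(q['p']),2),np.round(q['xyz'],3).tolist()) for q in r[:2]])
E
```

```text
pics
0.0 [0.17588335 0.59902239 0.23257756] [[-0.959  0.282 -0.001]
 [ 0.282  0.959 -0.002]
 [ 0.    -0.002 -1.   ]] [-0.24477617  0.1361605   0.33055502]
side lane [(0.7, [0.562, 0.02, -0.002])]
side bay_stop [(0.95, [0.57, -0.312, 0.056]), (0.66, [0.732, 0.07, -0.0])]
side gate_pivot [(0.77, [0.481, -0.159, 0.103])]
side gate_pin [(0.92, [0.644, -0.137, 0.141])]
side carton [(0.63, [0.559, 0.157, 0.061])]
side tall_box [(0.89, [0.73, 0.075, 0.001]), (0.52, [0.643, -0.139, 0.142])]
side jar [(0.59, [0.56, 0.155, 0.06]), (0.56, [0.733, -0.072, -0.0])]
side tape [(0.61, [0.383, 0.137, -0.0])]
side can [(0.91, [0.727, 0.237, 0.001])]
side wrench [(0.7, [0.276, -0.281, -0.001])]
side spool [(0.79, [0.351, 0.326, -0.003])]
top lane [(0.85, [0.564, 0.014, 0.004])]
top bay_stop [(0.98, [0.568, -0.308, 0.059])]
top gate_pivot []
top gate_pin [(0.74, [0.643, -0.137, 0.139])]
top carton [(0.7, [0.556, 0.161, 0.062]), (0.6, [0.376, 0.138, -0.002])]
top tall_box [(0.69, [0.733, 0.072, 0.0])]
top jar [(0.72, [0.729, -0.078, -0.0])]
top tape [(0.58, [0.379, 0.141, -0.0])]
top can [(0.87, [0.73, 0.236, -0.002]), (0.17, [0.641, -0.133, 0.137])]
top wrench [(0.55, [0.272, -0.275, 0.001])]
top spool [(0.6, [0.349, 0.327, 0.001])]
```

View pics/top0.png

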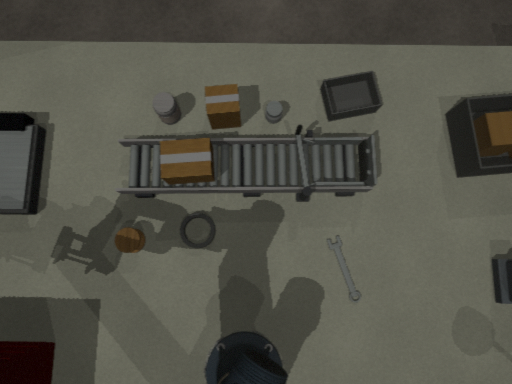

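View pics/side0.png

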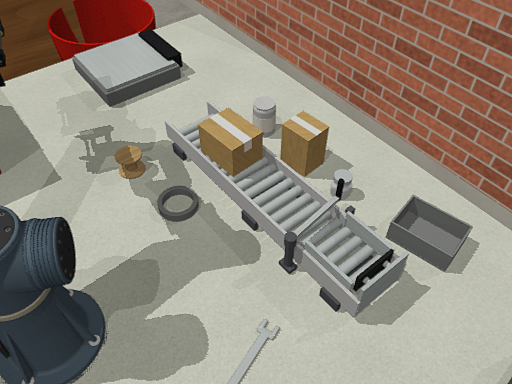

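The networks agree across both views: the gate is about 0.13 rad ajar, with the pin near top pixel (299,130). The carton is at top pixel (187,160), upstream, and the lane has a yaw of about 1°. Next I'll refine the lane fit and write a helper for the moves.

```bash
cat > h.py <<'E'
from rig import bot,viewer,workorder,models
import cv2,numpy as np
from scipy.spatial.transform import Rotation as R
def cloud(c):
    im,d=viewer.capture(c);k=viewer.camera_info(c);v,u=np.mgrid[:384,:512]
    p=np.stack([(u-k['cx'])/k['fx']*d,(v-k['cy'])/k['fy']*d,d,np.ones_like(d)],-1)@np.linalg.inv(k['world_to_cam']).T
    return im,d,p[...,:3]
def go(pos,yaw):
    """tool-frame shift and turn from now to pos with tool y at world yaw (deg), pointing down"""
    s=bot.read_state();r=np.array(s['tcp_rot']);a=np.radians(yaw)
    y=np.array([np.cos(a),np.sin(a),0]);z=np.array([0,0,-1.]);T=np.stack([np.cross(y,z),y,z],1)
    print('shift',np.round(r.T@(np.array(pos)-s['position']),4),'turn',np.round(R.from_matrix(r.T@T).as_rotvec(degrees=True),2))
def st():
    s=bot.read_state();print(round(s['time_s'],2),np.round(s['position'],4),'F',np.round(s['force'],1),'q',np.round(s['joint_positions'],0),s['opening'],s['grasp_force'])
E
python3 - <<'E'
from h import *
for c in ('top','side'):
    im,d,p=cloud(c)
    m=(d>0)&(p[...,2]>.072)&(p[...,2]<.086)&(abs(p[...,1])<.4)&(abs(p[...,0]-.565)<.1)
    q=p[m][:,:2]; r=cv2.minAreaRect(q.astype(np.float32)); print(c,len(q),r)
    for lo,hi in((.47,.515),(.615,.66)):
        w=q[(q[:,0]>lo)&(q[:,0]<hi)&(q[:,1]>-.1)]
        if len(w)>20: f=np.polyfit(w[:,1],w[:,0],1);print(len(w),f, 'x@0.0',f[1],w[:,0].std())
    m=(d>0)&(p[...,2]>.115)&(p[...,2]<.165)&(np.hypot(p[...,0]-.643,p[...,1]+.137)<.03)
    print('pin',m.sum(),p[m].mean(0) if m.any() else 0,p[m][:,2].max() if m.any() else 0)
    m=(d>0)&(p[...,2]>.143)&(p[...,2]<.157)&(np.hypot(p[...,0]-.557,p[...,1]-.159)<.12)
    if m.any():print('carton',m.sum(),cv2.minAreaRect(p[m][:,:2].astype(np.float32)),p[m][:,2].mean())
go([.643,-.137,.225],-81.6)
E
```

```text
top 1630 ((0.5701689124107361, 0.008312195539474487), (0.16566883027553558, 0.7082404494285583), 1.2797309160232544)
579 [-0.01943161  0.49347334] x@0.0 0.49347334408696136 0.006422185427968828
426 [-0.01954708  0.63172091] x@0.0 0.6317209099261977 0.003850859758966994
pin 47 [ 0.64125425 -0.13814266  0.14321537] 0.1587274222136683
carton 1903 ((0.5588351488113403, 0.1574670672416687), (0.1012125089764595, 0.13086764514446259), 4.880031585693359) 0.14985436821009646
side 2399 ((0.5573108196258545, 0.0044096410274505615), (0.18700194358825684, 0.7080825567245483), 2.3981268405914307)
705 [-0.01020323  0.49400875] x@0.0 0.4940087468323325 0.008434484972838545
355 [-0.01881762  0.6310544 ] x@0.0 0.6310543959576674 0.003743375432448653
pin 102 [ 0.64047533 -0.14308855  0.13878974] 0.1565229100225488
carton 1494 ((0.5595768690109253, 0.15597304701805115), (0.10499166697263718, 0.13440869748592377), 4.166119575500488) 0.1480320013478822
shift [-0.6556 -0.5752  0.0085] turn [ 0.0000e+00 -1.0000e-02  1.5522e+02]
```

```bash
R='x'; python3 -m jog '[[1,-0.2,-0.175,0.008,0,0,47],[1,-0.2,-0.175,0.008,0,0,47],[1,-0.2,-0.175,0.008,0,0,47],[1,-0.2,-0.175,0.008,0,0,47],[1,-0.2,-0.175,0.008,0,0,47],[1,-0.656,-0.575,0.008,0,0,155],[1,-0.656,-0.575,0.008,0,0,155],[1,-0.656,-0.575,0.008,0,0,155],[1,-0.656,-0.575,0.008,0,0,155],[1,-0.656,-0.575,0.008,0,0,155],[1,-0.656,-0.575,0.008,0,0,155],[1,-0.656,-0.575,0.008,0,0,155],[1,-0.656,-0.575,0.008,0,0,155],[1,-0.656,-0.575,0.008,0,0,155],[1,-0.656,-0.575,0.008,0,0,155],[1,-0.656,-0.575,0.008,0,0,155],[1,-0.656,-0.575,0.008,0,0,155],[1,-0.656,-0.575,0.008,0,0,155]]'; python3 - <<'E'
from h import *
st()
im,d,p=cloud('top')
m=(d>0)&(p[...,2]>.109)&(p[...,2]<.122)&(p[...,1]<-.27)&(p[...,1]>-.37)&(abs(p[...,0]-.57)<.07)
print('pad',m.sum(),p[m].min(0),p[m].max(0))
for c in('top','side'):
    if c=='side':viewer.capture(c)
    for t in('bay_stop','gate_pivot','gate_pin'):print(c,t,[(round(float(q['p']),2),np.round(q['xyz'],3).tolist()) for q in models.tip_of(c,t)[:1]])
go([.642,-.138,.141],-81.6)
E
```

```text
time_s: 3.55
position: [0.6426, -0.1354, 0.2255]
tcp_rot: [[0.988, 0.152, -0.001], [0.152, -0.988, 0.001], [-0.001, -0.001, -1.0]]
force: [0.1, -0.2, -0.5]
opening: 1.0
grasp_force: 0.0
3.55 [ 0.6426 -0.1354  0.2255] F [ 0.1 -0.2 -0.5] q [-22.  33.  78.   0.  69.  60.] 0.9999716585083864 0.0
pad 329 [ 0.50157624 -0.34659356  0.10904703] [ 0.63561011 -0.31166021  0.12183896]
top bay_stop [(0.72, [0.569, -0.307, 0.059])]
top gate_pivot [(0.77, [0.478, -0.166, 0.101])]
top gate_pin []
side bay_stop [(0.71, [0.57, -0.311, 0.058])]
side gate_pivot [(0.59, [0.482, -0.159, 0.104])]
side gate_pin [(0.68, [0.644, -0.135, 0.14])]
shift [-0.0016  0.0011  0.0847] turn [ 0.01 -0.01  0.25]
```

```bash
python3 -m jog '[[1,-0.001,0.001,0.04,0,0,0],[1,-0.001,0.001,0.07,0,0,0],[1,-0.001,0.001,0.085,0,0,0],[1,-0.001,0.001,0.085,0,0,0],[0.22,-0.001,0.001,0.085,0,0,0],[0.22,-0.001,0.001,0.085,0,0,0],[0.22,-0.001,0.001,0.085,0,0,0],[0.22,-0.001,0.001,0.085,0,0,0],[0.22,-0.001,0.001,0.085,0,0,0]]'; python3 - <<'E'
from h import *
st()
P=np.array([.481,-.161]);s=bot.read_state();t0=8.4;rp=s['position'];r=s['tcp_rot']
for th in (8.4,16,24,32,40,48,56,64,72,80,88,92,94):
    a=np.radians(th); w=np.r_[P+.164*np.array([np.cos(a),np.sin(a)]),rp[2]]
    print(th,np.round(r.T@(w-rp),3),'az',-(th-8.4))
E
```

```text
time_s: 5.08
position: [0.6426, -0.1381, 0.1407]
tcp_rot: [[0.989, 0.15, 0.0], [0.15, -0.989, -0.0], [0.0, 0.0, -1.0]]
force: [0.2, 0.1, 0.0]
opening: 0.515
grasp_force: 0.0
5.08 [ 0.6426 -0.1381  0.1407] F [0.2 0.1 0. ] q [-22.  39.  82.  -0.  59.  60.] 0.514831929424519 0.0
8.4 [ 0.001 -0.001  0.   ] az -0.0
16 [-0.001 -0.023 -0.   ] az -7.6
24 [-0.005 -0.045 -0.   ] az -15.6
32 [-0.013 -0.067 -0.   ] az -23.6
40 [-0.023 -0.087 -0.   ] az -31.6
48 [-0.036 -0.106 -0.   ] az -39.6
56 [-0.052 -0.122 -0.   ] az -47.6
64 [-0.07  -0.137 -0.   ] az -55.6
72 [-0.09  -0.148 -0.   ] az -63.6
80 [-0.111 -0.157 -0.   ] az -71.6
88 [-0.133 -0.163 -0.   ] az -79.6
92 [-0.144 -0.165 -0.   ] az -83.6
94 [-0.15  -0.165 -0.   ] az -85.6
```

```bash
python3 -m jog '[[0.22,0.001,-0.001,0,0,0,0],[0.22,0.001,-0.001,0,0,0,0],[0.22,0,-0.012,0,0,0,-4],[0.22,-0.001,-0.023,0,0,0,-7.6],[0.22,-0.003,-0.034,0,0,0,-11.6],[0.22,-0.005,-0.045,0,0,0,-15.6],[0.22,-0.009,-0.056,0,0,0,-19.6],[0.22,-0.013,-0.067,0,0,0,-23.6],[0.22,-0.018,-0.077,0,0,0,-27.6],[0.22,-0.023,-0.087,0,0,0,-31.6],[0.22,-0.036,-0.106,0,0,0,-39.6],[0.22,-0.052,-0.122,0,0,0,-47.6],[0.22,-0.07,-0.137,0,0,0,-55.6],[0.22,-0.09,-0.148,0,0,0,-63.6],[0.22,-0.111,-0.157,0,0,0,-71.6],[0.22,-0.133,-0.163,0,0,0,-79.6],[0.22,-0.144,-0.165,0,0,0,-83.6],[0.22,-0.144,-0.165,0,0,0,-83.6],[0.22,-0.144,-0.165,0,0,0,-83.6],[0.22,-0.144,-0.165,0,0,0,-83.6]]'; python3 - <<'E'
from h import *
st()
for c in('top','side'):
    im,d,p=cloud(c)
    for t in('gate_pin',):print(c,t,[(round(float(q['p']),2),np.round(q['xyz'],3).tolist()) for q in models.tip_of(c,t)[:2]])
    if c=='side':cv2.imwrite('pics/side1.png',im)
E
```

```text
time_s: 7.58
position: [0.4764, 0.0032, 0.1406]
tcp_rot: [[-0.038, 0.999, 0.001], [0.999, 0.038, -0.0], [-0.0, 0.001, -1.0]]
force: [0.4, 0.1, 0.2]
opening: 0.221
grasp_force: 0.0
7.58 [0.4764 0.0032 0.1406] F [0.4 0.1 0.2] q [-13.  28. 108.   0.  44. -15.] 0.22129174587039444 0.0
top gate_pin []
side gate_pin [(0.91, [0.475, 0.005, 0.14])]
```

View pics/side1.png

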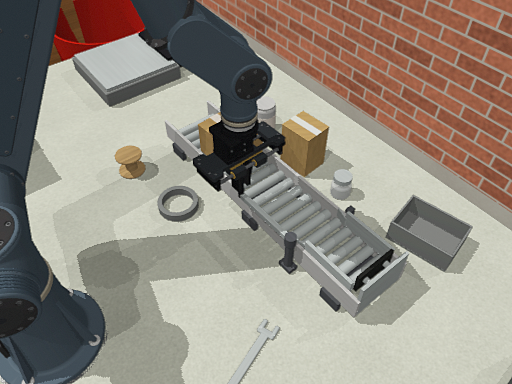

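The gate is open: the side network puts the pin at (0.475, 0.005), and in the picture it sits under the gripper at about (240,185). Next I lift off and go behind the carton.

```bash
python3 -m jog '[[0.3,0,0,0,0,0,0],[0.3,0,0,-0.03,0,0,0],[0.3,0,0,-0.08,0,0,0],[0.6,0.06,0.02,-0.08,0,0,1],[0.6,0.12,0.04,-0.08,0,0,1],[0.6,0.18,0.07,-0.08,0,0,1],[0.6,0.24,0.084,-0.08,0,0,1],[0.6,0.265,0.094,-0.08,0,0,1],[0.6,0.265,0.094,-0.08,0,0,1],[0.6,0.265,0.094,-0.08,0,0,1]]'; python3 - <<'E'
from h import *
st()
for c in('top','side'):
    im,d,p=cloud(c)
    for t in('gate_pin','carton'):print(c,t,[(round(float(q['p']),2),np.round(q['xyz'],3).tolist()) for q in models.tip_of(c,t)[:1]])
    m=(d>0)&(p[...,2]>.143)&(p[...,2]<.157)&(np.hypot(p[...,0]-.557,p[...,1]-.159)<.12)
    if m.any():print('carton',m.sum(),cv2.minAreaRect(p[m][:,:2].astype(np.float32)),p[m].max(0))
go([.558,.27,.124],1.1)
E
```

```text
time_s: 9.02
position: [0.5585, 0.2712, 0.2201]
tcp_rot: [[-0.021, 1.0, -0.001], [1.0, 0.021, -0.001], [-0.001, -0.001, -1.0]]
force: [-0.0, -0.3, -0.1]
opening: 0.602
grasp_force: 0.0
9.03 [0.5585 0.2712 0.2201] F [-0.  -0.3 -0.1] q [16. 31. 83. -0. 66. 14.] 0.6018095205792441 0.0
top gate_pin [(0.86, [0.474, 0.006, 0.141])]
top carton []
carton 1898 ((0.5589982867240906, 0.1573382467031479), (0.10127108544111252, 0.13056939840316772), 4.875425815582275) [0.61281134 0.22582322 0.15566183]
side gate_pin [(0.68, [0.476, 0.006, 0.14])]
side carton [(0.93, [0.562, 0.155, 0.064])]
carton 1491 ((0.5590287446975708, 0.15485042333602905), (0.10221660882234573, 0.13451747596263885), 4.9274749755859375) [0.61417899 0.22425816 0.15258707]
shift [-0.0009 -0.0012  0.0967] turn [-0.    0.    0.04]
```

```bash
python3 -m jog '[[0.6,0,0,0.05,0,0,0],[0.6,0,0,0.09,0,0,0],[0.6,0,0,0.097,0,0,0],[0.6,-0.01,0,0.097,0,0,0],[0.6,-0.02,0,0.097,0,0,0],[0.6,-0.025,0,0.097,0,0,0],[0.6,-0.028,0,0.097,0,0,0],[0.6,-0.03,0,0.097,0,0,0],[0.6,-0.032,0,0.097,0,0,0],[0.6,-0.034,0,0.097,0,0,0],[0.6,-0.036,0,0.097,0,0,0],[0.6,-0.038,0,0.097,0,0,0],[0.6,-0.04,0,0.097,0,0,0],[0.6,-0.043,0,0.097,0,0,0],[0.6,-0.046,0,0.097,0,0,0],[0.6,-0.05,0,0.097,0,0,0],[0.6,-0.054,0,0.097,0,0,0],[0.6,-0.058,0,0.097,0,0,0],[0.6,-0.062,0,0.097,0,0,0],[0.6,-0.066,0,0.097,0,0,0]]'; cat > w.py <<'E'
from h import *
st();s=bot.read_state()
for c in('top','side'):
    im,d,p=cloud(c);y=s['position'][1]-.075
    m=(d>0)&(p[...,2]>.143)&(p[...,2]<.157)&(np.hypot(p[...,0]-.56,p[...,1]-y)<.1)&(p[...,1]<s['position'][1]-.008)
    if m.sum()>20:print('carton',m.sum(),cv2.minAreaRect(p[m][:,:2].astype(np.float32)),p[m].min(0),p[m].max(0))
    print(c,[(round(float(q['p']),2),np.round(q['xyz'],3).tolist()) for q in models.tip_of(c,'carton')[:1]])
E
python3 w.py
```

```text
time_s: 11.82
position: [0.5605, 0.2056, 0.1235]
tcp_rot: [[-0.021, 1.0, -0.0], [1.0, 0.021, 0.0], [0.0, -0.0, -1.0]]
force: [-0.5, 1.2, -0.2]
opening: 0.598
grasp_force: 0.7
11.82 [0.5605 0.2056 0.1235] F [-0.5  1.2 -0.2] q [ 9. 36. 92.  0. 52.  8.] 0.5980503771593454 0.6633324578848621
carton 1751 ((0.5592013001441956, 0.1261257380247116), (0.10123421996831894, 0.1310678869485855), 5.241107940673828) [0.50441514 0.0586522  0.14303983] [0.61272091 0.19504233 0.1555132 ]
top [(0.83, [0.56, 0.126, 0.06])]
carton 1600 ((0.5586857795715332, 0.12779462337493896), (0.10407427698373795, 0.14309914410114288), 4.6952056884765625) [0.50445457 0.05414839 0.1430777 ] [0.61510084 0.19679689 0.15682799]
side [(0.81, [0.559, 0.123, 0.062])]
```

```bash
python3 -m jog '[[0.6,-0.004,0,0,0,0,0],[0.6,-0.009,0,0,0,0,0],[0.6,-0.015,0,0,0,0,0],[0.6,-0.022,0,0,0,0,0],[0.6,-0.03,0,0,0,0,0],[0.6,-0.038,0,0,0,0,0],[0.6,-0.046,0,0,0,0,0],[0.6,-0.054,0,0,0,0,0],[0.6,-0.062,0,0,0,0,0],[0.6,-0.07,0,0,0,0,0],[0.6,-0.078,0,0,0,0,0],[0.6,-0.086,0,0,0,0,0],[0.6,-0.094,0,0,0,0,0],[0.6,-0.102,0,0,0,0,0],[0.6,-0.11,0,0,0,0,0],[0.6,-0.117,0,0,0,0,0],[0.6,-0.123,0,0,0,0,0],[0.6,-0.128,0,0,0,0,0],[0.6,-0.132,0,0,0,0,0],[0.6,-0.135,0,0,0,0,0]]'; python3 w.py
```

```text
time_s: 14.52
position: [0.5633, 0.0707, 0.1235]
tcp_rot: [[-0.021, 1.0, -0.0], [1.0, 0.021, -0.0], [-0.0, -0.0, -1.0]]
force: [-0.3, 1.1, 0.8]
opening: 0.6
grasp_force: 0.7
14.53 [0.5633 0.0707 0.1235] F [-0.3  1.1  0.8] q [-4. 34. 96. -0. 50. -5.] 0.5998992789049591 0.7173035704555275
carton 1592 ((0.5421369075775146, -0.018633246421813965), (0.14200244843959808, 0.11435718834400177), 5.248303413391113) [ 0.46899647 -0.0774543   0.14390676] [0.61737926 0.03670448 0.15650648]
top [(0.66, [0.562, -0.006, 0.062])]
carton 1965 ((0.5408761501312256, -0.009047180414199829), (0.14459891617298126, 0.14012417197227478), 3.6434381008148193) [ 0.4678894  -0.0805098   0.14300402] [0.61723261 0.06255875 0.15681354]
side [(0.97, [0.564, -0.012, 0.064])]
```

```bash
python3 -m jog '[[0.6,-0.004,0,0,0,0,0],[0.6,-0.009,0,0,0,0,0],[0.6,-0.015,0,0,0,0,0],[0.6,-0.022,0,0,0,0,0],[0.6,-0.029,0,0,0,0,0],[0.6,-0.036,0,0,0,0,0],[0.6,-0.043,0,0,0,0,0],[0.6,-0.05,0,0,0,0,0],[0.6,-0.056,0,0,0,0,0],[0.6,-0.061,0,0,0,0,0],[0.6,-0.066,0,0,0,0,0],[0.6,-0.071,0,0,0,0,0],[0.6,-0.076,0,0,0,0,0],[0.6,-0.081,0,0,0,0,0],[0.6,-0.086,0,0,0,0,0],[0.6,-0.091,0,0,0,0,0],[0.6,-0.096,0,0,0,0,0],[0.6,-0.1,0,0,0,0,0],[0.6,-0.103,0,0,0,0,0],[0.6,-0.105,0,0,0,0,0]]'; python3 w.py
```

```text
time_s: 17.23
position: [0.5657, -0.0343, 0.1235]
tcp_rot: [[-0.021, 1.0, -0.0], [1.0, 0.021, -0.0], [-0.0, -0.0, -1.0]]
force: [0.2, 1.1, 0.2]
opening: 0.597
grasp_force: 0.6
17.23 [ 0.5657 -0.0343  0.1235] F [0.2 1.1 0.2] q [-15.  34.  96.  -0.  49. -16.] 0.5972574304457516 0.5563318287022412
carton 1230 ((0.5655443668365479, -0.1285630464553833), (0.1002863273024559, 0.10089769959449768), 4.769021511077881) [ 0.51179132 -0.18089075  0.14403512] [ 0.61858454 -0.08239385  0.15522595]
top [(0.85, [0.566, -0.11, 0.059])]
carton 2240 ((0.5641922950744629, -0.11084739863872528), (0.10319951176643372, 0.14159080386161804), 3.743173837661743) [ 0.50899593 -0.18389332  0.14301211] [ 0.6193724  -0.04234963  0.15677213]
side [(0.82, [0.565, -0.114, 0.062])]
```

```bash
python3 -m jog '[[0.6,-0.003,0,0,0,0,0],[0.6,-0.007,0,0,0,0,0],[0.6,-0.012,0,0,0,0,0],[0.6,-0.017,0,0,0,0,0],[0.6,-0.022,0,0,0,0,0],[0.6,-0.027,0,0,0,0,0],[0.6,-0.032,0,0,0,0,0],[0.6,-0.037,0,0,0,0,0],[0.6,-0.042,0,0,0,0,0],[0.6,-0.047,0,0,0,0,0],[0.6,-0.052,0,0,0,0,0],[0.6,-0.057,0,0,0,0,0],[0.6,-0.062,0,0,0,0,0],[0.6,-0.067,0,0,0,0,0],[0.6,-0.072,0,0,0,0,0],[0.6,-0.077,0,0,0,0,0],[0.6,-0.082,0,0,0,0,0],[0.6,-0.086,0,0,0,0,0],[0.6,-0.089,0,0,0,0,0],[0.6,-0.091,0,0,0,0,0]]'; python3 w.py
```

```text
time_s: 19.92
position: [0.5676, -0.1253, 0.1235]
tcp_rot: [[-0.021, 1.0, -0.0], [1.0, 0.021, -0.0], [-0.0, -0.0, -1.0]]
force: [1.1, 0.3, 1.2]
opening: 0.599
grasp_force: 0.7
19.93 [ 0.5676 -0.1253  0.1235] F [1.1 0.3 1.2] q [-23.  35.  94.  -0.  51. -25.] 0.5985629048091786 0.6819232343696058
carton 687 ((0.5685816407203674, -0.23852548003196716), (0.10014685243368149, 0.06374023854732513), 3.4841718673706055) [ 0.5167677  -0.27292473  0.14356477] [ 0.61986147 -0.20849001  0.15569475]
top [(0.92, [0.565, -0.203, 0.06])]
carton 2553 ((0.5658632516860962, -0.2032974511384964), (0.10254387557506561, 0.1375228315591812), 4.36068868637085) [ 0.51088988 -0.27460571  0.14300765] [ 0.6198781  -0.13437053  0.15501894]
side [(0.57, [0.736, -0.073, 0.003])]
```

```bash
python3 -m jog '[[0.6,-0.003,0,0,0,0,0],[0.6,-0.006,0,0,0,0,0],[0.6,-0.009,0,0,0,0,0],[0.6,-0.012,0,0,0,0,0],[0.6,-0.015,0,0,0,0,0],[0.6,-0.018,0,0,0,0,0],[0.6,-0.021,0,0,0,0,0],[0.6,-0.024,0,0,0,0,0],[0.6,-0.027,0,0,0,0,0],[0.6,-0.03,0,0,0,0,0],[0.6,-0.032,0,0,0,0,0],[0.6,-0.034,0,0,0,0,0],[0.6,-0.036,0,0,0,0,0],[0.6,-0.038,0,0,0,0,0],[0.6,-0.04,0,0,0,0,0],[0.6,-0.04,0,0,0,0,0]]'; python3 w.py
```

```text
time_s: 22.12
position: [0.5686, -0.1654, 0.1236]
tcp_rot: [[-0.021, 1.0, 0.0], [1.0, 0.021, -0.0], [-0.0, 0.0, -1.0]]
force: [0.4, 0.4, -0.1]
opening: 0.602
grasp_force: 0.1
22.12 [ 0.5686 -0.1654  0.1236] F [ 0.4  0.4 -0.1] q [-27.  36.  92.  -0.  52. -28.] 0.6023250081444631 0.08915531965092427
carton 460 ((0.5610665082931519, -0.29939159750938416), (0.05102284252643585, 0.11344991624355316), 66.39374542236328) [ 0.51828674 -0.3119183   0.14358168] [ 0.62036249 -0.2545526   0.1553279 ]
top []
carton 2703 ((0.5660808682441711, -0.24290204048156738), (0.10364136099815369, 0.13802634179592133), 3.8700177669525146) [ 0.51067644 -0.31440535  0.14311417] [ 0.62175099 -0.17479632  0.15344053]
side [(0.7, [0.568, -0.246, 0.061])]
```

```bash
python3 -m jog '[[0.6,-0.001,0,0,0,0,0],[0.6,-0.002,0,0,0,0,0],[0.6,-0.003,0,0,0,0,0],[0.6,-0.004,0,0,0,0,0],[0.6,-0.005,0,0,0,0,0],[0.6,-0.005,0,0,0,0,0],[0.6,-0.005,0,0,0,0,0]]'; python3 w.py
```

```text
time_s: 23.2
position: [0.5686, -0.17, 0.1235]
tcp_rot: [[-0.021, 1.0, 0.0], [1.0, 0.021, 0.0], [0.0, 0.0, -1.0]]
force: [1.2, 3.0, 1.5]
opening: 0.602
grasp_force: 1.2
23.2 [ 0.5686 -0.17    0.1235] F [1.2 3.  1.5] q [-27.  36.  92.   0.  52. -29.] 0.6024251690086534 1.1688326009743832
carton 432 ((0.5692650079727173, -0.2850683927536011), (0.09888415783643723, 0.0577796995639801), 3.609241247177124) [ 0.51835345 -0.31657848  0.14338793] [ 0.62041535 -0.25910248  0.15392035]
top [(0.47, [0.349, 0.328, 0.002])]
carton 2711 ((0.5670272707939148, -0.24801798164844513), (0.10277923941612244, 0.13597416877746582), 3.872117042541504) [ 0.51232675 -0.31864911  0.14300325] [ 0.62119073 -0.17988126  0.15408263]
side [(0.97, [0.566, -0.252, 0.062])]
```

```bash
python3 -m jog '[[0.6,-0.001,0,0,0,0,0],[0.6,-0.002,0,0,0,0,0],[0.6,-0.003,0,0,0,0,0],[0.6,-0.003,0,0,0,0,0],[0.6,-0.003,0,0,0,0,0]]'; python3 - <<'E'
from h import *
st()
E
python3 -m jog '[[0.6,0.001,0,0,0,0,0],[0.6,0.002,0,0,0,0,0],[0.6,0.003,0,0,0,0,0],[0.6,0.004,0,0,0,0,0],[0.6,0.005,0,0,0,0,0],[0.6,0.006,0,0,0,0,0],[0.6,0.007,0,0,0,0,0],[0.6,0.008,0,0,0,0,0],[0.6,0.009,0,0,0,0,0],[0.6,0.009,0,0,0,0,0]]'; python3 w.py
```

```text
time_s: 24.02
position: [0.5687, -0.173, 0.1236]
tcp_rot: [[-0.021, 1.0, 0.0], [1.0, 0.021, -0.0], [-0.0, 0.0, -1.0]]
force: [1.6, 3.8, 1.3]
opening: 0.599
grasp_force: 1.8
24.02 [ 0.5687 -0.173   0.1236] F [1.6 3.8 1.3] q [-28.  36.  92.   0.  52. -29.] 0.598510942415446 1.8260454744852535
time_s: 25.28
position: [0.5684, -0.1639, 0.1236]
tcp_rot: [[-0.022, 1.0, -0.0], [1.0, 0.022, -0.0], [-0.0, -0.0, -1.0]]
force: [-0.3, -0.4, -0.0]
opening: 0.598
grasp_force: 0.0
25.27 [ 0.5684 -0.1639  0.1236] F [-0.3 -0.4 -0. ] q [-27.  36.  92.  -0.  52. -28.] 0.5984928110698747 0.0
carton 538 ((0.5690277814865112, -0.28163233399391174), (0.10025849938392639, 0.064590685069561), 2.570862054824829) [ 0.5175281  -0.31578933  0.1431391 ] [ 0.61990558 -0.25142028  0.15583151]
top [(0.69, [0.565, -0.246, 0.061])]
carton 2751 ((0.5662940740585327, -0.24478596448898315), (0.1030324324965477, 0.1408190280199051), 3.860434055328369) [ 0.51102984 -0.31773164  0.14301718] [ 0.62208616 -0.17423584  0.1526141 ]
side [(0.77, [0.568, -0.252, 0.061])]
```

```bash
python3 -m jog '[[0.6,0.015,0,0,0,0,0],[0.6,0.03,0,0,0,0,0],[0.6,0.04,0,-0.04,0,0,0],[0.8,0.05,0,-0.085,0,0,0],[0.8,0.1,-0.03,-0.085,0,0,0],[0.8,0.14,-0.07,-0.085,0,0,0],[0.8,0.168,-0.095,-0.085,0,0,0],[0.8,0.168,-0.095,-0.085,0,0,0],[0.8,0.168,-0.095,-0.085,0,0,0]]'; python3 - <<'E'
from h import *
st()
for c in('top','side'):
    im,d,p=cloud(c);cv2.imwrite(f'pics/{c}3.png',im)
    for t in('gate_pin','bay_stop','carton'):print(c,t,[(round(float(q['p']),2),np.round(q['xyz'],3).tolist()) for q in models.tip_of(c,t)[:1]])
    m=(d>0)&(p[...,2]>.143)&(p[...,2]<.157)&(np.hypot(p[...,0]-.569,p[...,1]+.246)<.12)
    print(cv2.minAreaRect(p[m][:,:2].astype(np.float32)))
go([.475,.005,.14],2)
E
```

```text
time_s: 26.6
position: [0.4708, 0.0021, 0.209]
tcp_rot: [[-0.022, 1.0, 0.002], [1.0, 0.022, -0.001], [-0.001, 0.002, -1.0]]
force: [0.4, -0.0, 0.2]
opening: 0.799
grasp_force: 0.0
26.6 [0.4708 0.0021 0.209 ] F [ 0.4 -0.   0.2] q [-13.  20. 105.  -0.  54. -15.] 0.7992050222820104 0.0
top gate_pin []
top bay_stop [(0.95, [0.571, -0.308, 0.059])]
top carton [(0.98, [0.567, -0.248, 0.06])]
((0.5677124857902527, -0.2483454942703247), (0.10141921788454056, 0.13109324872493744), 4.0779266357421875)
side gate_pin [(0.83, [0.478, 0.008, 0.14])]
side bay_stop [(0.44, [0.569, -0.249, 0.062])]
side carton [(0.58, [0.566, -0.25, 0.062])]
((0.5668786764144897, -0.24952976405620575), (0.10250886529684067, 0.13125000894069672), 3.839547634124756)
shift [0.0034 0.0049 0.0684] turn [-0.01 -0.   -0.82]
```

View pics/side3.png

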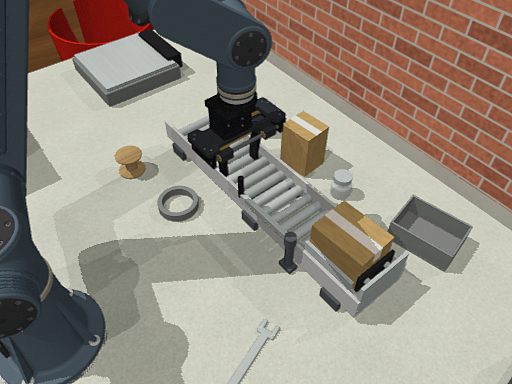

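Carton is home at about 62 mm from the stop, with roughly 3° of yaw; in the side view it spans (310–393, 203–285) in the bay with the pin free at (240,185). Next is lowering onto the pin.

```bash
python3 -m jog '[[0.8,0.004,0.005,0.03,0,0,-1],[0.8,0.004,0.005,0.06,0,0,-1],[0.8,0.004,0.005,0.069,0,0,-1],[0.8,0.004,0.005,0.069,0,0,-1],[0.22,0.004,0.005,0.069,0,0,-1],[0.22,0.004,0.005,0.069,0,0,-1],[0.22,0.004,0.005,0.069,0,0,-1],[0.22,0.004,0.005,0.069,0,0,-1],[0.22,0.004,0.005,0.069,0,0,-1],[0.22,0.004,0.005,0.069,0,0,-1]]'; python3 - <<'E'
from h import *
st()
P=np.array([.481,-.161]);s=bot.read_state();rp=s['position'];r=s['tcp_rot']
viewer.capture('side');print([np.round(q['xyz'],3).tolist() for q in models.tip_of('side','gate_pin')[:1]])
for th in (88,80,72,64,56,48,40,32,24,16,8,4,0,-1):
    a=np.radians(th); w=np.r_[P+.164*np.array([np.cos(a),np.sin(a)]),rp[2]]
    print(th,np.round(r.T@(w-rp),3),'az',92-th)
E
```

```text
time_s: 28.25
position: [0.4748, 0.006, 0.1395]
tcp_rot: [[-0.039, 0.999, -0.0], [0.999, 0.039, -0.0], [-0.0, -0.0, -1.0]]
force: [-0.3, 0.3, -0.3]
opening: 0.249
grasp_force: 0.0
28.25 [0.4748 0.006  0.1395] F [-0.3  0.3 -0.3] q [-13.  28. 109.  -0.  44. -15.] 0.24914679331463807 0.0
[[0.476, 0.005, 0.142]]
88 [-0.004  0.012 -0.   ] az 4
80 [-0.007  0.034 -0.   ] az 12
72 [-0.013  0.056 -0.   ] az 20
64 [-0.023  0.077 -0.   ] az 28
56 [-0.035  0.097 -0.   ] az 36
48 [-0.05   0.114 -0.   ] az 44
40 [-0.067  0.129 -0.   ] az 52
32 [-0.086  0.142 -0.   ] az 60
24 [-0.106  0.152 -0.   ] az 68
16 [-0.128  0.159 -0.   ] az 76
8 [-0.151  0.163 -0.   ] az 84
4 [-0.162  0.164 -0.   ] az 88
0 [-0.173  0.164 -0.   ] az 92
-1 [-0.176  0.163 -0.   ] az 93
```

```bash
python3 -m jog '[[0.22,-0.004,0.012,0,0,0,4],[0.22,-0.005,0.023,0,0,0,8],[0.22,-0.007,0.034,0,0,0,12],[0.22,-0.013,0.056,0,0,0,20],[0.22,-0.023,0.077,0,0,0,28],[0.22,-0.035,0.097,0,0,0,36],[0.22,-0.05,0.114,0,0,0,44],[0.22,-0.067,0.129,0,0,0,52],[0.22,-0.086,0.142,0,0,0,60],[0.22,-0.106,0.152,0,0,0,68],[0.22,-0.117,0.156,0,0,0,72],[0.22,-0.128,0.159,0,0,0,76],[0.22,-0.14,0.161,0,0,0,80],[0.22,-0.151,0.163,0,0,0,84],[0.22,-0.157,0.164,0,0,0,86],[0.22,-0.162,0.164,0,0,0,88],[0.22,-0.167,0.164,0,0,0,90],[0.22,-0.17,0.164,0,0,0,91],[0.22,-0.17,0.164,0,0,0,91],[0.22,-0.17,0.164,0,0,0,91]]'; cat > g.py <<'E'
from h import *
st()
for c in('top','side'):
    im,d,p=cloud(c);cv2.imwrite(f'pics/{c}4.png',im)
    for t in('gate_pin','carton'):print(c,t,[(round(float(q['p']),2),np.round(q['xyz'],3).tolist()) for q in models.tip_of(c,t)[:1]])
    m=(d>0)&(p[...,2]>.143)&(p[...,2]<.157)&(abs(p[...,0]-.565)<.06)&(p[...,1]<-.1)
    if m.sum()>20:print(cv2.minAreaRect(p[m][:,:2].astype(np.float32)))
    m=(d>0)&(p[...,2]>.101)&(p[...,2]<.11)&(abs(p[...,0]-.565)<.065)&(abs(p[...,1]+.15)<.028)
    if m.sum()>20:f=np.polyfit(p[m][:,0],p[m][:,1],1);print('arm',m.sum(),f,np.polyval(f,[.5,.645]))
E
python3 g.py
```

```text
time_s: 30.85
position: [0.6453, -0.1575, 0.1396]
tcp_rot: [[1.0, 0.022, 0.0], [0.022, -1.0, -0.0], [0.0, 0.0, -1.0]]
force: [-0.7, -0.2, -0.2]
opening: 0.219
grasp_force: 0.0
30.85 [ 0.6453 -0.1575  0.1396] F [-0.7 -0.2 -0.2] q [-23.  39.  81.  -0.  60.  65.] 0.21861361483147893 0.0
top gate_pin []
top carton [(0.97, [0.566, -0.247, 0.06])]
((0.5752426981925964, -0.45916101336479187), (0.09997472167015076, 0.44819769263267517), 1.766579508781433)
side gate_pin [(0.89, [0.646, -0.152, 0.142])]
side carton [(0.56, [0.567, -0.252, 0.062])]
((0.5668148398399353, -0.249517023563385), (0.10248927026987076, 0.1311340481042862), 4.2638630867004395)
arm 224 [ 0.07210604 -0.20079017] [-0.16473715 -0.15428178]
```

```bash
python3 -m jog '[[0.22,0,0.002,0,0,0,0],[0.22,0,0.004,0,0,0,0],[0.22,0,0.006,0,0,0,0],[0.22,0,0.006,0,0,0,0],[0.22,0,0.006,0,0,0,0]]'; python3 g.py
```

```text
time_s: 31.78
position: [0.6455, -0.1615, 0.1395]
tcp_rot: [[1.0, 0.021, -0.0], [0.021, -1.0, 0.004], [-0.0, -0.004, -1.0]]
force: [2.0, 5.9, 1.2]
opening: 0.223
grasp_force: 2.7
31.77 [ 0.6455 -0.1615  0.1395] F [2.  5.9 1.2] q [-24.  39.  80.   0.  60.  65.] 0.22252718374880992 2.6915183407254517
top gate_pin []
top carton [(0.73, [0.566, -0.248, 0.06])]
((0.5739778876304626, -0.4645994007587433), (0.09960218518972397, 0.4425756633281708), 1.2681249380111694)
side gate_pin [(0.6, [0.643, -0.157, 0.139])]
side carton [(0.79, [0.567, -0.25, 0.058])]
((0.5668529272079468, -0.2496330440044403), (0.1032913476228714, 0.13166707754135132), 3.7330431938171387)
arm 189 [ 0.06324122 -0.19681358] [-0.16519297 -0.15602299]
```

The 5.9 N reaction, with the pin at y ≈ -0.157 where closed should be, shows the gate is on its closed stop. Now I'll release and retreat.

```bash
python3 -m jog '[[0.22,0,-0.003,0,0,0,0],[0.22,0,-0.005,0,0,0,0],[0.35,0,-0.005,0,0,0,0],[0.35,0,-0.005,0,0,0,0],[0.35,0,-0.005,-0.02,0,0,0],[0.35,0,-0.005,-0.05,0,0,0],[0.35,0,-0.005,-0.1,0,0,0],[0.35,-0.03,-0.06,-0.12,0,0,0],[0.35,-0.06,-0.12,-0.12,0,0,0],[0.35,-0.09,-0.18,-0.12,0,0,0],[0.35,-0.12,-0.23,-0.12,0,0,0],[0.35,-0.12,-0.25,-0.12,0,0,0],[0.35,-0.12,-0.25,-0.12,0,0,0]]'; python3 g.py
```

```text
time_s: 33.7
position: [0.5194, 0.0855, 0.2599]
tcp_rot: [[1.0, 0.025, 0.0], [0.025, -1.0, -0.0], [0.0, 0.0, -1.0]]
force: [0.4, -0.1, -0.3]
opening: 0.346
grasp_force: 0.0
33.7 [0.5194 0.0855 0.2599] F [ 0.4 -0.1 -0.3] q [-3. 21. 94. -0. 65. 86.] 0.34632752881491985 0.0
top gate_pin [(0.61, [0.645, -0.156, 0.138])]
top carton [(0.68, [0.566, -0.247, 0.061])]
((0.5814565420150757, -0.4394984841346741), (0.10141836851835251, 0.5151863098144531), 4.110770225524902)
arm 208 [ 0.02081853 -0.17273118] [-0.16232192 -0.15930324]
side gate_pin [(0.79, [0.645, -0.159, 0.143])]
side carton [(0.64, [0.568, -0.25, 0.061])]
((0.5666544437408447, -0.2496260553598404), (0.10230638086795807, 0.1312839239835739), 3.4763553142547607)
arm 191 [ 0.06298775 -0.19659236] [-0.16509849 -0.15596526]
```

View pics/top4.png

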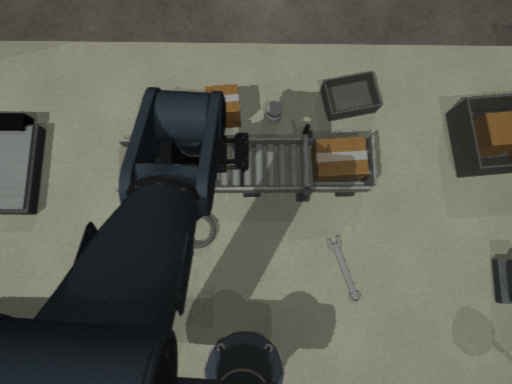

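The top picture shows the carton in the bay at (341,158) and the gate straight across the lane behind it at column 307; the arm slope of 0.021 matches the lane's yaw. The arm is touching nothing, so I'm handing in.

```bash
python3 -c "
from rig import workorder;print(workorder.hand_in())"
```

```text
the job is handed in; nothing more can be done
None
```

I swung the gate back, pushed the carton home against the end stop, closed the gate behind it and handed the job in at about 34 s; the hand-in gave no verdict, but my last measurements put the carton about 62 mm from the stop point and the gate on its closed stop, both within tolerance.

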